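Load a vial and lock the shaker carrier

ROBOT

A 6-joint arm with a two-finger parallel gripper is mounted at the origin on a cart in front of the work surface, level with it; the furniture and walls round the work are solid. World frame = base frame: x ahead of the robot, y to its left, z up, the work surface at z = 0. Lengths are in mm, angles in rad, forces in N, time in s.
With the tool pointing down it reaches from about 300 to 775 mm from the base axis. Payload 14.6 kg.
Tool frame: the origin (TCP) lies at the very end of the fingers, on their centre line; the grasp point (between the pads) lies 19 mm behind it; z points along the fingers, y is the line along which they close (so a half turn about z gives the same grasp; the last joint's range is limited). The gripper opens to 94 mm and grips with 3 to 60 N. Pads are 16 mm wide; open, the fingers measure 119 mm over their backs; the gripper's body (75 mm by 177 mm) begins 78 mm behind the grasp point.
Start: joints at [1.061, 0.3, 1.521, -0, 1.321, -0.067], TCP at [235.655, 496.947, 205.446] pointing down, gripper open.
Joint ranges: [-3.03, 3.03], [-0.79, 2.21], [0.23, 2.52], [-1.04, 4.18], [0, 3.07], [-2.55, 2.55]. Speed limits (rad/s): [2.22, 2.22, 2.57, 3.14, 3.14, 3.14].

INTERFACE

Orientations are given as [roll, pitch, yaw] about the fixed x, y, z axes, in that order (R = Rz(yaw) Ry(pitch) Rx(roll)).
In Python, from cell import manip, camera, get_calibration gives the robot as it stands. The module is installed in compiled form; this text tells all that it offers.
- The arm moves only by the tool jog_arm, never from a script. Its argument "plan" is one flat list of numbers, 6 for each row, row after row: the shift along the world's x, y, z in m, then the turn, a rotation vector about the world's x, y, z in degrees. A call has 1 to 20 rows; each row is the pose to reach, as a shift and turn from the pose commanded when the call began; what a row does not reach only later rows make up. A row lasts 1/10 s, in which the tool goes at most 50 mm and 8.59 degrees, less where a joint would pass 70% of its speed; a pose out of reach is approached as far as the arm can. A call with a gripper value outside its range is refused whole. "claw" is the finger opening in m, from 0 to 0.094, set as the call begins (left out, the last holds). The fingers move at their own pace and stop on an object; "force" is the grip in N (left out, the last holds). Time passes only in rows, so rows that repeat a pose let the fingers close. It gives the time, the measured TCP pose, the force, the opening and the grip force at its end, in the units of the state.
- manip.read_state(): the state, without advancing time (a new reading comes with each control period).
- camera(name): name is "scene" or "side" or "wrist"; returns (picture, depth): 480x640x3 uint8, red, green, blue; 480x640 float32, mm along the optical axis (not along the pixel's ray), 0 where there is no reading.
- get_calibration(name): a dict with "fx", "fy", "cx", "cy" (pixels), "origin" and "attitude" of the camera in the world. Camera axes: x right, y down, z forward; pixel columns grow to the right and rows downward; lengths in mm; the calibration is good to about 2 mm. A picture is of the moment at which its call begins: read the wrist's pose just before it. get_calibration takes no time and is no camera call; for the wrist camera it gives the pose at the moment of the call.
- manip.sign_off(): hands the job in; it is judged then, once.
The state is a dict: "clock": time; "joints": joint angles; "qd": joint speeds; "effort": joint torques, N m; "eef_pos": TCP position; "eef_rot": TCP orientation; "wrist_force": force on the tool from outside, world axes, zero at the start; "moment": the same for the moment, N m; "finger_gap": finger opening in mm; "finger_force": force on a finger pad.
Only numpy, scipy, OpenCV 4.12 (cv2) and the standard library are available. Lean on these libraries where they do the work, as an engineer would, in place of code of your own. Each camera call takes 0.05 s, during which the arm holds its last target. There are 200 camera calls.

TASK

Take the vial out of the slanted stand and seat it fully down in the empty hole of the metal carrier on the shaker. Then slide the carrier back along its rails until it is fully home against the back stop, and last lift the latch arm by its knob, swing it over the keeper on the carrier and let it drop fully into the keeper's notch. Leave the other vial seated in its hole and do not disturb the rubber stopper and the tape roll on the bench.

Things in the scene. Friction and masses are not known exactly. Their poses are not given: they have to be found in the camera images.
- vial_mid (a point): The vial to load: glass, black cap, 25 mm diameter, 50 mm long, 30 g. Point on its axis half-way up; z axis along it towards the cap. It starts loosely (about 1 mm play) in the middle of three pockets of the white slanted stand, leaning 25 degrees; 30 mm stick out, 20 mm are in the pocket. Draw it out along its own axis.
- stand: Fixed white vial stand, 85 x 130 mm, about 55 mm high. Origin under its centre on the bench. Its 126 x 58 mm face is inclined 25 degrees, so that the pockets and the vial lean towards the stand's -x; pockets lie in a row along its y axis, 42 mm apart, each 20 mm deep square to the face.
- carrier: Loose metal block, 90 (x) x 130 (y) x 30 mm high, 0.45 kg, between the shaker's rails (2.5 mm play), sliding along the shaker's x. Origin: centre of underside; front face x = -45 mm. Two holes in its top, 28 mm wide, 20 mm deep, at x = 18, y = -31 (free) and +31 mm (other vial). A seated vial's middle is 35 mm above the origin. Starts 30 to 50 mm short of home; push its front face low, 5 to 10 N.
- free_hole (a point): Centre of the mouth of the carrier's empty hole, level with its top face; moves with the carrier.
- keeper_notch (a point): Middle of the floor of the keeper's notch, on the carrier (x = -30 mm, y = 28 mm, 36 mm above its underside). The keeper is a small steel U, 16 mm along y, whose two cheeks rise 15 mm above the notch floor, 18 mm apart along x, each 6 mm thick.
- shaker: Fixed bench shaker, about 206 x 206 mm, deck 45 mm above the bench (= above this origin, which lies under its centre). x points away from the operator's side. Two 14 mm high rails run along x; the back stop, 28 mm high, stands across the far end. The carrier is home, touching the stop, when its origin is at x = 35 mm, y = 0 in this frame.
- latch_pivot (a point): On the axis of the vertical post of the latch, at the shaker's x = 5 mm, y = 88 mm, 82 mm above the bench; its top end is 142 mm above the bench. The latch arm turns round this post and rises on it.
- latch_lift (a joint): How far the latch arm is lifted, m: 0 fully down, at most 0.045. Gravity brings it down (about 1.3 N). Down, the arm's underside is 82 mm above the bench, 14 mm below the tops of the keeper's cheeks, so lift it 20 to 30 mm to pass over.
- latch_swing (a joint): Angle of the latch arm about its post, rad: 0 = pointing to the shaker's -x (open), growing anticlockwise seen from above, 1.571 = pointing to the shaker's -y, across the carrier and in line with the notch of a carrier that is home; stops at 1.75. It turns lightly and stays where it is left. Starts at 0 to 0.35.
- knob_mid (a point): The latch knob's middle: an upright black round knob, 14 mm diameter, 38 mm high, at the free end of the steel arm (10 x 10 mm section), 95 mm from the post's axis. The point is 37 mm above the underside of the arm; the knob reaches from 16 to 54 mm above that underside. Being round it can be held with any finger direction and turns between the fingers.
- other_vial_mid (a point): Middle of the other vial (same size, white cap), which is seated in the carrier's second hole from the start and rides along.
- bung: Bystander: red rubber stopper, 32 x 26 mm high, in front of the equipment. Origin under it.
- tape: Bystander: roll of white tape lying flat, 52 x 19 mm, in front of the equipment. Origin under it.
Not all that is in view belongs to the job. Leave any purple look-alike of the part that bears other_vial_mid alone. Of the things that look like the part that bears vial_mid, the larger one is meant.

How it is judged (in metres and radians):
On the way, in this order (a step that is already met when the one before it is completed fails the run):
1. the vial is seated upright in the carrier's free hole and let go, the carrier not yet home (x of vial_mid in the frame of carrier between 0.014 and 0.022 m and y of vial_mid in the frame of carrier between -0.035 and -0.027 m and z of vial_mid in the frame of carrier below 0.038 m and angle between the z axis of vial_mid and the z axis of carrier, either way round below 0.15 rad and contact force between the fingers and vial below 0.1 N and x of carrier in the frame of shaker below 0.025 m), for 0.2 s.
2. the carrier is home against the back stop, the latch not yet over it (x of carrier in the frame of shaker above 0.032 m and z of carrier in the frame of shaker below 0.048 m and value of joint latch_swing below 1.1 rad), for 0.2 s.
3. the latch arm is lifted higher than the keeper (value of joint latch_lift above 0.015 m), for 0.1 s.
At the end, for the whole second after the job is handed in: Both vials stand upright (within 9 degrees) and fully down (within 3 mm, within 4 mm of the hole's centre) in the carrier's holes, the carrier is within 3 mm of home against the back stop, and the latch arm lies fully down (within 3 mm) in the keeper's notch (swing 1.44 to 1.70 rad); all at rest (x of vial_mid in the frame of carrier between 0.014 and 0.022 m and y of vial_mid in the frame of carrier between -0.035 and -0.027 m and z of each of vial_mid, other_vial_mid in the frame of carrier below 0.038 m and angle between the z axis of each of vial_mid, other_vial_mid and the z axis of carrier, either way round below 0.15 rad and x of other_vial_mid in the frame of carrier between 0.014 and 0.022 m and y of other_vial_mid in the frame of carrier between 0.027 and 0.035 m and x of carrier in the frame of shaker above 0.032 m and z of carrier in the frame of shaker below 0.048 m and value of joint latch_lift below 0.003 m and value of joint latch_swing between 1.44 and 1.7 rad and linear speed of carrier below 0.01 m/s and linear speed of vial below 0.02 m/s); the robot touches nothing.
It fails at once if a bystander (stopper, tape roll) is moved by more than 25 mm (distance of any of bung, tape from where it was at the start of the episode above 0.025 m).
It fails at once if the other vial is lifted out of its hole (z of other_vial_mid in the frame of carrier above 0.05 m).
It also fails if it takes over 59 s, if anything falls off the work surface, if the arm or the gripper's body presses on something with over 40 N, if the wrist force passes 120 N, or if a joint passes its speed limit or range.

## Working session

There is one attempt and no reset: what is moved stays moved. The work goes in short steps, Python scripts to look and compute and a tool call to move; the robot and the scene stay as the last step left them, time stands still between calls to the robot, and variables do not carry over. Pictures are saved under pics/ and viewed, at most 10 in all, crops included, and the job is handed in when it is done.

Besides the shell and the picture viewer there is one more tool, called after "Emit:" as name(argument=value, ...) on one line, values as JSON. jog_arm: Moves the arm, as the interface text tells. Its arguments: {"type":"object","properties":{"plan":{"type":"array"},"claw":{"type":"number"},"force":{"type":"number"}},"required":["plan"]}

```bash
mkdir -p pics; cat > h.py <<'E'
import numpy as np, cv2
from cell import manip, camera, get_calibration
def snap(n,tag):
    c=get_calibration(n); p,d=camera(n); np.savez(f'pics/{tag}.npz',p=p,d=d,**{k:np.array(v) for k,v in c.items()})
    cv2.imwrite(f'pics/{tag}.png',p[:,:,::-1]); return c,p,d
def R(c):
    a=np.array(c['attitude'],float)
    if a.shape==(3,3): return a
    from scipy.spatial.transform import Rotation as Q
    return Q.from_euler('xyz',a).as_matrix() if a.size==3 else Q.from_quat(a).as_matrix()
def cloud(tag):
    c=np.load(f'pics/{tag}.npz'); d=c['d']; v,u=np.mgrid[:480,:640]
    P=np.stack([(u-c['cx'])/c['fx']*d,(v-c['cy'])/c['fy']*d,d],-1)@R(c).T+c['origin']
    P[d==0]=np.nan; return P,c['p']
E
python3 - <<'E'
from h import *
for n in ['scene','side','wrist']:
    c,p,d=snap(n,n+'0'); print(n,c,np.mean(d>0))
print(manip.read_state())
E
```

```text
scene {'fx': 526.9418416607464, 'fy': 526.9418416607464, 'cx': 325.27056150598963, 'cy': 249.5243715125301, 'origin': array([132.38448888, 762.57090717, 614.37506513]), 'attitude': array([-2.20047378, -0.01651017, -2.55961687])} 0.9960579427083334
side {'fx': 572.1800637661831, 'fy': 572.1800637661831, 'cx': 319.5111257137759, 'cy': 241.37962378264686, 'origin': array([331.88071186, 695.73756404, 751.03225257]), 'attitude': array([-2.43001764, -0.0148894 , -2.78741385])} 0.99615234375
wrist {'fx': 373.86255650115993, 'fy': 373.86255650115993, 'cx': 322.94902860223203, 'cy': 242.90636594301532, 'origin': array([175.23495724, 525.94007334, 384.02658476]), 'attitude': array([2.90599420e+00, 1.50596642e-03, 1.12772688e+00])} 0.9958984375
{'clock': 0.15, 'joints': array([ 1.06140008e+00,  3.00349864e-01,  1.52141709e+00, -2.22079489e-05,
        1.32068531e+00, -6.65880440e-02]), 'qd': array([ 0.00023999, -0.00140489, -0.00358179,  0.00160774, -0.00106167,
        0.00106123]), 'effort': array([ 1.26287974e-03, -5.31953681e+01, -3.52821636e+01,  7.08696339e-02,
        2.34951678e-02, -6.43504023e-06]), 'eef_pos': array([235.57295612, 496.78756481, 205.02220701]), 'eef_rot': array([-3.14073352e+00, -3.57328238e-05,  2.69878994e+00]), 'wrist_force': array([-0.16150448, -0.12727599, -0.26798454]), 'moment': array([-0.03388391, -0.00968135, -0.04382902]), 'finger_force': 0.0, 'finger_gap': 94.21974233156355}
```

View pics/scene0.png

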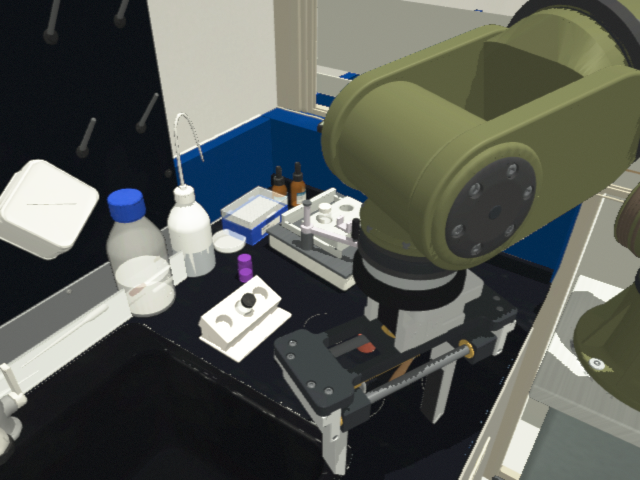

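View pics/side0.png

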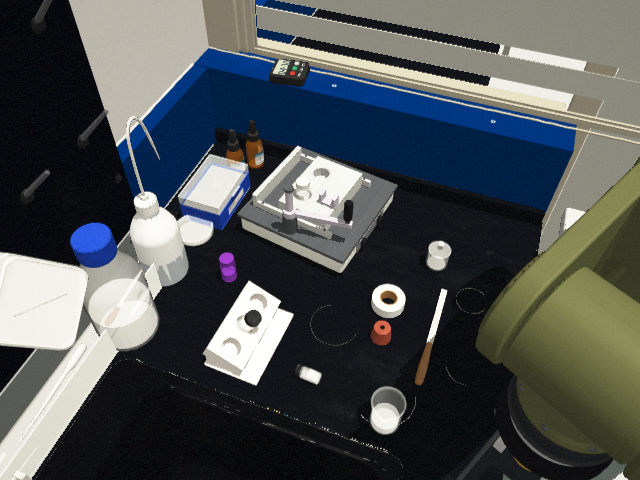

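The side view is clear. The stand is at about (250,330) with the black cap at (253,318). The shaker is around (318,205), with the post at (288,205) and the knob at (348,210). Stopper (381,333), tape (388,300), purple look-alike (228,267).

```bash
python3 - <<'E'
from h import *
P,p=cloud('side0')
a=cv2.resize(p[130:390,190:410,::-1],None,fx=3.0,fy=2.3,interpolation=cv2.INTER_CUBIC)
a=cv2.resize(p[140:280,230:410,::-1],None,fx=4.4,fy=4.28,interpolation=cv2.INTER_CUBIC)
cv2.imwrite('pics/sh.png',a)
for u,v in [(348,204),(290,188),(253,318),(381,328),(388,291),(310,374),(228,260),(343,268),(241,218),(395,187),(300,300),(330,340)]:
    print(u,v,P[v,u].round(1))
# stand: points by region; normals
w=P[280:385,200:295].reshape(-1,3); w=w[(w[:,2]>8)&(w[:,2]<90)]; print('stand bbox',w.min(0).round(),w.max(0).round())
w=P[150:270,235:400].reshape(-1,3)
print('zhist',np.histogram(w[:,2][~np.isnan(w[:,2])],bins=np.arange(0,160,4)))
E
```

```text
348 204 [492.5 111.7 137.8]
290 188 [584.1 117.  143.9]
253 318 [564.1 308.3  69.8]
381 328 [394.5 232.8  27.4]
388 291 [404.  158.3  19.4]
310 374 [467.6 335.8  18.8]
228 260 [651.5 214.2  52.1]
343 268 [485.2 139.5  18.7]
241 218 [682.1 107.2  29.6]
395 187 [451.7 -44.9  47.1]
300 300 [532.6 210.2  -1.3]
330 340 [462.7 264.1   1.8]
stand bbox [491. 221.   8.] [656. 370.  77.]
zhist (array([3725,  152,  185,  283,  332,  361,  394,  702,  422,  227,  733,
       4178,  609,  415,  697,  383,  275,  272, 1475,  970,  158,  174,
        233,  326,   83,   45,  139,   30,   29,   32,   30,   33,   28,
         44,   38,   66,    4,    0,    0]), array([  0,   4,   8,  12,  16,  20,  24,  28,  32,  36,  40,  44,  48,
        52,  56,  60,  64,  68,  72,  76,  80,  84,  88,  92,  96, 100,
       104, 108, 112, 116, 120, 124, 128, 132, 136, 140, 144, 148, 152,
       156]))
```

View pics/sh.png

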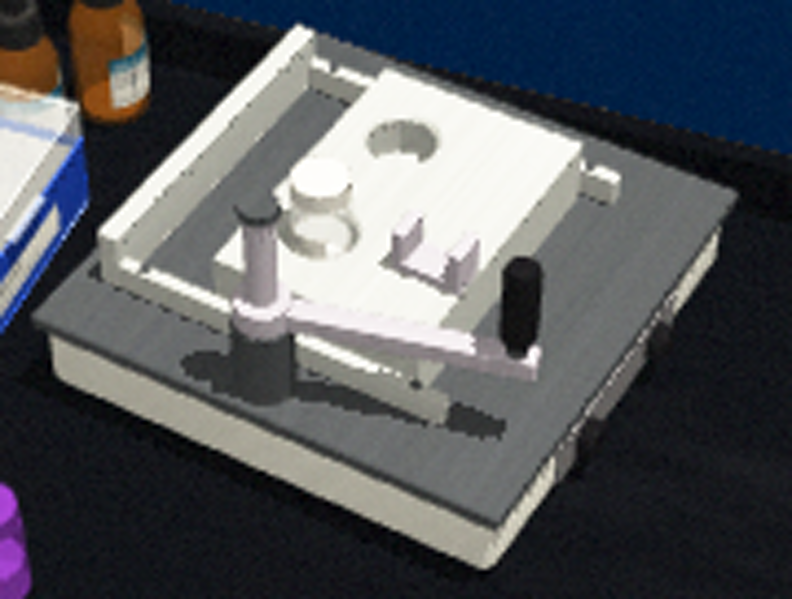

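The crop shows the free hole at crop (403,140), the keeper at (435,255), the knob at (522,300), the post at (260,255), the back stop on the left and the front face on the right. Next I fit the frames from depth.

```bash
python3 - <<'E'
from h import *
P,p=cloud('side0'); v,u=np.mgrid[:480,:640]
def sel(b,lo,hi):
    m=np.zeros((480,640),bool); m[b[1]:b[3],b[0]:b[2]]=1
    return m&(P[...,2]>lo)&(P[...,2]<hi)
def rect(name,m):
    n,l,s,_=cv2.connectedComponentsWithStats(m.astype(np.uint8)); k=1+s[1:,4].argmax(); q=P[l==k]
    r=cv2.minAreaRect(q[:,:2].astype(np.float32)); print(name,len(q),q[:,2].mean().round(1),[np.round(x,1) for x in r]); print(cv2.boxPoints(r).round(1).tolist()); return q
b=(230,140,405,275)
rect('deck',sel(b,41,49)); rect('carrier',sel(b,72,79))
m=sel((250,140,330,210),69,76)
# post/knob/arm points
q=P[sel((280,180,300,215),105,141)]; print('post',len(q),q.mean(0))
q=P[sel((340,195,358,222),102,133)]; print('knob',len(q),q.mean(0), q.min(0),q.max(0))
# cap of other vial
g=p.mean(2)
q=P[sel((290,170,315,195),101,109)]; print('othercap',len(q),q.mean(0) if len(q) else 0)
# keeper
q=P[sel((315,185,342,210),88,100)]; print('keeper tops',q.mean(0),cv2.minAreaRect(q[:,:2].astype(np.float32)))
# stand face
white=(p.min(2)>120)
m=sel((200,275,296,388),6,80)&white
q=P[m]; 
# ransac plane w/ tilt 25
rng=np.random.default_rng(0);best=0
for _ in range(600):
    a=q[rng.choice(len(q),3,False)]; n=np.cross(a[1]-a[0],a[2]-a[0]); n/=np.linalg.norm(n)+1e-9; n*=np.sign(n[2])
    if not .85<n[2]<.95: continue
    i=abs((q-a[0])@n)<1.5
    if i.sum()>best: best=i.sum();bi=i
f=q[bi]; c=f.mean(0); n=np.linalg.svd(f-c,full_matrices=False)[2][2]; n*=np.sign(n[2]); print('face',best,c,n,'tilt',np.degrees(np.arccos(n[2])),'az',np.degrees(np.arctan2(n[1],n[0])))
ex=np.cross(n,[0,0,1]);ex/=np.linalg.norm(ex);ey=np.cross(n,ex)
r=cv2.minAreaRect(np.stack([(f-c)@ex,(f-c)@ey],-1).astype(np.float32)); print(r,'centre',c+ex*r[0][0]+ey*r[0][1])
# cap top
k=(p.max(2)<70)&sel((240,305,268,335),55,90); q=P[k]; print('cap',len(q),q.mean(0),q.min(0),q.max(0))
h=q@n; t=q[h>h.max()-4]; print('cap top',len(t),t.mean(0),'height over face',h.max()-c@n)
E
```

```text
deck 4057 45.7 [array([568. ,  28.9]), array([210.1, 207.7]), np.float64(80.2)]
[[447.70001220703125, -56.79999923706055], [652.2999877929688, -92.30000305175781], [688.2000122070312, 114.69999694824219], [483.6000061035156, 150.1999969482422]]
carrier 1977 75.8 [array([564.7,  29.2]), array([131. ,  91.9]), np.float64(80.6)]
[[508.70001220703125, -27.899999618530273], [599.4000244140625, -42.900001525878906], [620.7999877929688, 86.30000305175781], [530.0, 101.30000305175781]]
post 136 [586.63052628 114.43826242 121.4330523 ]
knob 118 [491.68270397 111.67684286 118.2596081 ] [486.29927632 105.32829456 102.49841633] [499.29419248 114.99579918 132.93906502]
othercap 132 [586.75380932  59.60640627 105.23390934]
keeper tops [539.5723007   64.6176759   94.37281305] ((539.8602905273438, 63.75811767578125), (18.224651336669922, 30.708484649658203), 83.86400604248047)
face 1673 [579.31630935 309.78061107  43.01778577] [-0.43429631  0.0193065   0.90056314] tilt 25.76781126488144 az 177.4546110750652
((-4.129161834716797, -0.6742534637451172), (126.79735565185547, 58.22661209106445), 0.2526865303516388) centre [579.73953866 305.62855667  43.31090077]
cap 203 [565.15153628 307.82608944  69.30912272] [554.5781911  295.53944754  58.44675282] [577.07005676 318.2750414   76.88635349]
cap top 112 [564.78091142 307.20297232  70.64823803] height over face 33.81493016810717
```

Everything agrees with the given sizes. Shaker yaw is about -9.6°, centre (568,29). The carrier is about 38 mm short of home, and the post matches. The stand tilt is 25.8°, yaw about -2.5°. I'll compute the approach along the vial axis.

```bash
cat >> h.py <<'E'
from scipy.spatial.transform import Rotation as Q
N=np.array([-.4222,.0184,.9063]); F=np.array([579.7,305.9,43.3])
def Rt(az,tilt=0): # tool y azimuth deg; tilt about tool y: tool z leans forward
    return (Q.from_euler('z',az)*Q.from_euler('y',-tilt)*Q.from_euler('z',0)).as_matrix() if 0 else (Q.from_rotvec(-np.radians(tilt)*np.array([np.cos(np.radians(az)),np.sin(np.radians(az)),0]))*Q.from_matrix(np.array([[-np.sin(np.radians(az)),np.cos(np.radians(az)),0],[np.cos(np.radians(az)),np.sin(np.radians(az)),0],[0,0,-1]]).T@np.eye(3)*1.0 if False else np.column_stack([[-np.sin(np.radians(az)),np.cos(np.radians(az)),0],[np.cos(np.radians(az)),np.sin(np.radians(az)),0],[0,0,-1]])))
def to(pos,Rg):
    s=manip.read_state(); R0=Q.from_euler('xyz',s['eef_rot'])
    Rg=Rg if isinstance(Rg,Q) else Q.from_matrix(Rg)
    print('t',s['clock'],'shift m',((np.array(pos)-s['eef_pos'])/1000).round(4),'turn',(Rg*R0.inv()).as_rotvec(degrees=True).round(2))
E
python3 - <<'E'
import re
s=open('h.py').read(); i=s.index('def Rt'); j=s.index('def to(')
s=s[:i]+'''def Rt(az,tilt=0): # tool y azimuth deg, tilt about it
    a=np.radians(az); y=np.array([np.cos(a),np.sin(a),0]); x=np.array([-y[1],y[0],0])
    return Q.from_rotvec(-np.radians(tilt)*y)*Q.from_matrix(np.column_stack([x,y,[0,0,-1]]))
'''+s[j:]
open('h.py','w').write(s)
E
python3 -c "
from h import *
print(Rt(87.5,25).as_matrix()[:,2],N); to(F+120*N,Rt(87.5,25))"
```

```text
[ 0.42221602 -0.01843435 -0.90630779] [-0.4222  0.0184  0.9063]
t 0.15 shift m [ 0.2935 -0.1887 -0.053 ] turn [ -6.01 -24.44  22.52]
```

Emit:
jog_arm(plan=[0.045, -0.029, 0, 0, 0, 5, 0.09, -0.058, -0.005, -1, -4, 10, 0.13, -0.084, -0.01, -2, -9, 15, 0.17, -0.11, -0.02, -3, -14, 18, 0.21, -0.135, -0.03, -4, -19, 21, 0.25, -0.16, -0.04, -6, -24.4, 22.5, 0.2935, -0.1887, -0.053, -6, -24.4, 22.5, 0.2935, -0.1887, -0.053, -6, -24.4, 22.5, 0.2935, -0.1887, -0.053, -6, -24.4, 22.5, 0.2935, -0.1887, -0.053, -6, -24.4, 22.5], claw=0.055, force=12)

```text
clock: 1.15
eef_pos: [528.7, 308.8, 152.6]
eef_rot: [3.14, 0.436, 3.098]
wrist_force: [-0.5, -0.1, -0.1]
finger_gap: 54.8
finger_force: 0.0
```

```bash
python3 - <<'E'
from h import *
s=manip.read_state(); print(s['eef_pos'],s['qd'].round(3),s['finger_gap'])
c,p,d=snap('wrist','w1'); P,p=cloud('w1')
M=(Q.from_euler('xyz',s['eef_rot'])).as_matrix()
# project F axis points into image
RR=R(c)
for h in (0,30):
    x=RR.T@(F+h*N-c['origin']); print(h,c['fx']*x[0]/x[2]+c['cx'],c['fy']*x[1]/x[2]+c['cy'])
q=P.reshape(-1,3); col=p.reshape(-1,3)
near=np.linalg.norm(q-(F+28*N),axis=1)<30
h=(q-F)@N
k=near&(h>27)&(h<36); print('cap top',k.sum(),q[k].mean(0),np.median(h[k]),'ctr err',q[k].mean(0)-(F+np.median(h[k])*N))
f=near; k=(np.linalg.norm(q-F,axis=1)<90)&(abs(h)<3)&(col.min(1)>110); f=q[k]; ct=f.mean(0); n=np.linalg.svd(f-ct,full_matrices=False)[2][2]; n*=np.sign(n[2]); print('face n',n,'off',np.median(h[k]),k.sum())
E
```

```text
[528.66276651 308.79118083 152.63540903] [ 0.015 -0.01  -0.     0.001  0.001 -0.002] 54.83540094010741
0 321.96676254981577 237.44359741847813
30 321.9024159939888 246.26608247000607
cap top 756 [561.99735623 305.70357869  68.14257602] 29.98161781847803 ctr err [-5.04440473 -0.74808308 -2.3297642 ]
face n [-0.42020294  0.01740814  0.90726316] off -0.6143641287735688 7984
```

View pics/w1.png

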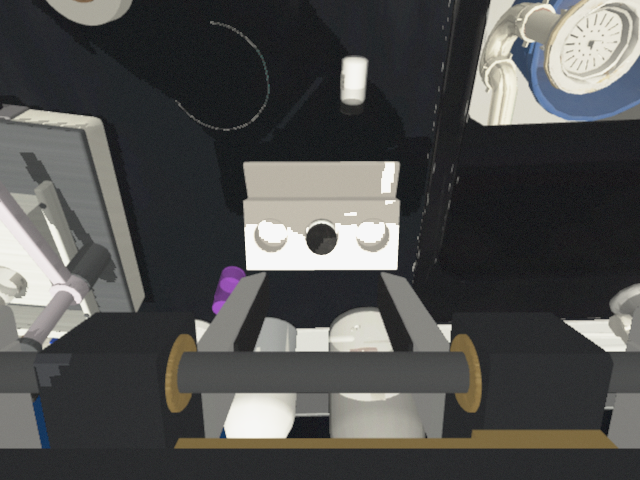

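The wrist view shows the cap at (321,238) and the stand face in rows 199–269. The cap looks a few mm downslope of my axis, so I check it against the face rectangle in this same view.

```bash
python3 - <<'E'
from h import *
P,p=cloud('w1'); q=P.reshape(-1,3); col=p.reshape(-1,3)
y=np.array([.0436,.999,0]); x=np.cross(y,N); h=(q-F)@N; a=(q-F)@x; b=(q-F)@y
k=(abs(h+.6)<1.6)&(abs(a)<40)&(abs(b)<75)&(col.min(1)>100)
r=cv2.minAreaRect(np.stack([a[k],b[k]],-1).astype(np.float32)); print('face rect',r)
print(np.percentile(a[k],[0.5,99.5]),np.percentile(b[k],[.5,99.5]))
for lo,hi in ((5,12),(12,20),(20,27),(27,29),(29,31),(31,36)):
    k=(h>lo)&(h<hi)&(np.hypot(a,b)<28)
    if k.sum(): print(lo,hi,k.sum(),'a',np.percentile(a[k],[1,99]).round(1),'b',np.percentile(b[k],[1,99]).round(1))
P,p=cloud('side0'); q=P.reshape(-1,3); h=(q-F)@N; a=(q-F)@x; b=(q-F)@y
for lo,hi in ((5,12),(12,20),(20,27),(27,29),(29,31),(31,36)):
    k=(h>lo)&(h<hi)&(np.hypot(a,b)<28)
    if k.sum(): print('side',lo,hi,k.sum(),'a',np.percentile(a[k],[1,99]).round(1),'b',np.percentile(b[k],[1,99]).round(1))
E
```

```text
face rect ((-1.5758285522460938, -0.917236328125), (126.37842559814453, 58.55967712402344), 89.98937225341797)
[-30.74750168  26.64169167] [-63.45771956  61.58301148]
5 12 34 a [-16.3 -10.4] b [-10.9   8.5]
12 20 77 a [-16.7  -3.3] b [-13.1  10.9]
20 27 36 a [-16.6  -5.2] b [-12.5  10.4]
27 29 72 a [-16.5   0.8] b [-11.8  10. ]
29 31 608 a [-15.9   5.2] b [-11.8   9.7]
31 36 76 a [-11.5   5.7] b [-10.5   8.4]
side 5 12 44 a [-12.3  10.9] b [-1.2 12.7]
side 12 20 60 a [-13.3  10.1] b [-2.3 12.4]
side 20 27 40 a [-12.9   8.8] b [-4.6 11.9]
side 27 29 44 a [-14.2   7.9] b [-10.7  11.5]
side 29 31 104 a [-12.8   6.7] b [-11.   10.7]
side 31 36 56 a [-13.4   7.3] b [-9.4 10.7]
```

```bash
python3 - <<'E'
from h import *
y=np.array([.0436,.999,0]); x=np.cross(y,N); Rg=Rt(87.5,27.5); n=-Rg.as_matrix()[:,2]
G=F+24*N-3*x-.6*y; T=G-19*n; print('TCP',T, 'h',(T-F)@N)
to(T+40*n,Rg); to(T,Rg)
E
```

```text
TCP [575.58973239 305.4780614   46.93025405] h 5.017690561312687
t 1.2 shift m [ 0.0286 -0.0028 -0.0704] turn [-0.18 -2.52 -0.06]
t 1.2 shift m [ 0.0471 -0.0036 -0.1059] turn [-0.18 -2.52 -0.06]
```

Emit:
jog_arm(plan=[0.014, -0.0015, -0.035, 0, -1.5, 0, 0.0286, -0.0028, -0.0704, -0.2, -2.5, 0, 0.033, -0.003, -0.079, -0.2, -2.5, 0, 0.038, -0.0032, -0.088, -0.2, -2.5, 0, 0.043, -0.0034, -0.097, -0.2, -2.5, 0, 0.047, -0.0036, -0.106, -0.2, -2.5, 0, 0.047, -0.0036, -0.106, -0.2, -2.5, 0, 0.047, -0.0036, -0.106, -0.2, -2.5, 0])

```text
clock: 2.0
eef_pos: [576.3, 304.7, 46.9]
eef_rot: [-3.141, 0.48, 3.098]
wrist_force: [-0.1, 0.7, -0.4]
finger_gap: 55.0
finger_force: 0.0
```

Emit:
jog_arm(plan=[0, 0, 0, 0, 0, 0, 0, 0, 0, 0, 0, 0, 0, 0, 0, 0, 0, 0, 0, 0, 0, 0, 0, 0, 0, 0, 0, 0, 0, 0, 0, 0, 0, 0, 0, 0, 0, 0, 0, 0, 0, 0], claw=0.015, force=12)

```text
clock: 2.7
eef_pos: [576.2, 304.7, 46.6]
eef_rot: [-3.141, 0.48, 3.098]
wrist_force: [-0.3, -0.5, 1.7]
finger_gap: 24.5
finger_force: 12.0
```

Emit:
jog_arm(plan=[-0.004, 0.0002, 0.009, 0, 0, 0, -0.0084, 0.0004, 0.018, 0, 0, 0, -0.0127, 0.0006, 0.0272, 0, 0, 0, -0.017, 0.0008, 0.036, 0, 0, 0, -0.022, 0.001, 0.056, 0, 0, 0, -0.022, 0.001, 0.09, 0, 5, 0, -0.022, 0, 0.115, 0, 12, -2, -0.022, -0.03, 0.115, 0, 20, -4, -0.022, -0.06, 0.115, 0, 27, -6, -0.022, -0.06, 0.115, 0, 27.5, -8, -0.022, -0.06, 0.115, 0, 27.5, -8, -0.022, -0.06, 0.115, 0, 27.5, -8])

```text
clock: 3.9
eef_pos: [553.8, 245.1, 161.7]
eef_rot: [-3.089, 0.003, 2.971]
wrist_force: [-0.7, -0.9, -0.3]
finger_gap: 24.5
finger_force: 12.0
```

```bash
python3 - <<'E'
from h import *
def ray(tag,u,v,z):
    c=np.load(f'pics/{tag}.npz'); d=R(c)@np.array([(u-c['cx'])/c['fx'],(v-c['cy'])/c['fy'],1]); o=c['origin']; return o+d*(z-o[2])/d[2]
L=ray('side0',230+367/4.4,140+142/4.28,75.5);Rr=ray('side0',230+439/4.4,140+142/4.28,75.5);T=ray('side0',230+403/4.4,140+118/4.28,75.5);B=ray('side0',230+403/4.4,140+167/4.28,75.5)
print(L,Rr,T,B,(L+Rr)/2,(T+B)/2)
s=manip.read_state(); print(s['clock'],s['eef_pos'],s['eef_rot'],s['finger_gap'])
c,p,d=snap('side','side1'); c,p2,d=snap('scene','scene1')
cv2.imwrite('pics/s1.png',np.hstack([cv2.resize(p[150:350,190:390,::-1],None,fx=2,fy=2),cv2.resize(p2[150:350,170:370,::-1],None,fx=2,fy=2)]))
E
```

```text
[588.64635491   2.91350401  75.5       ] [562.12962981  -7.38552203  75.5       ] [580.38127382 -15.82596319  75.5       ] [570.29411239  11.65386502  75.5       ] [575.38799236  -2.23600901  75.5       ] [575.33769311  -2.08604908  75.5       ]
3.9 [553.79283931 245.05826517 161.71845103] [-3.08858407  0.00313856  2.97062685] 24.49054846911895
```

View pics/s1.png

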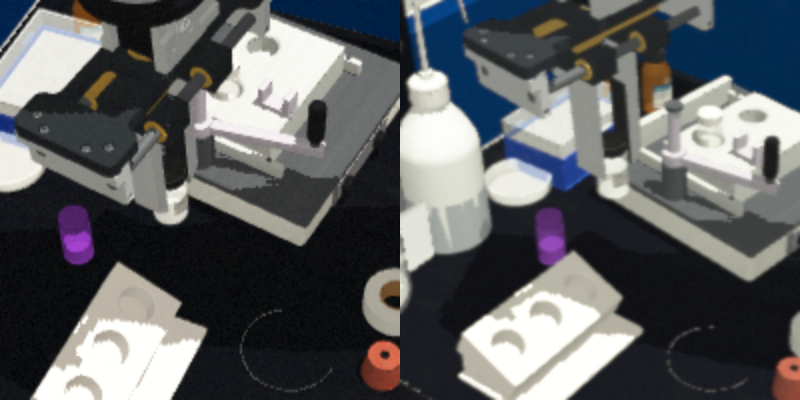

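The vial hangs in the grip, sticking out below the fingers (left view (172,205), right view (613,180)). The hole at (575.4,-2.1) has a diameter of 28, as it should. I now measure the vial in the tool frame.

```bash
cat >> h.py <<'E'
def vial(tag,s):
    from scipy.optimize import least_squares
    P,_=cloud(tag); M=Q.from_euler('xyz',s['eef_rot']).as_matrix(); t=(P.reshape(-1,3)-s['eef_pos'])@M
    k=(np.hypot(t[:,0],t[:,1])<20)&(t[:,2]>1.5)&(t[:,2]<40); t=t[k]
    f=least_squares(lambda a:np.hypot(t[:,0]-a[0]-a[2]*t[:,2],t[:,1]-a[1]-a[3]*t[:,2])-12.5,[0,0,0,0],loss='soft_l1').x
    print(tag,len(t),'axis at tcp',f[:2].round(2),'slope',f[2:].round(3),'z end',np.percentile(t[:,2],[97,100]).round(1)); return f
E
python3 - <<'E'
from h import *
s=manip.read_state()
vial('side1',s); vial('scene1',s)
to([576,-3.0,150],Rt(80.3))
E
```

```text
side1 119 axis at tcp [-0.08  0.33] slope [-0.056 -0.023] z end [21.  22.4]
scene1 162 axis at tcp [1.4 1.8] slope [-0.06  -0.022] z end [21.2 22.6]
t 4.0 shift m [ 0.0223 -0.2483 -0.0117] turn [ 3.03 -0.34  0.08]
```

```bash
python3 - <<'E'
from h import *
from scipy.optimize import least_squares
for tag in ('side0','side1','scene1'):
    P,p=cloud(tag); z=P[...,2]
    near=np.hypot(P[...,0]-576,P[...,1]+3)<26
    top=(abs(z-np.median(z[(z>72)&(z<79)&near]))<1.5)
    zt=np.median(z[top&near]); c=np.load(f'pics/{tag}.npz'); v,u=np.mgrid[:480,:640]
    d=np.stack([(u-c['cx'])/c['fx'],(v-c['cy'])/c['fy'],np.ones_like(u)],-1)@R(c).T; X=c['origin']+d*((zt-c['origin'][2])/d[...,2])[...,None]
    w=np.hypot(X[...,0]-576,X[...,1]+3)<22
    hole=(w&~top).astype(np.uint8)
    n,l,s,ct=cv2.connectedComponentsWithStats(hole,connectivity=4); k=1+s[1:,4].argmax()
    m=l==k; a=X[m]; r=cv2.minEnclosingCircle(a[:,:2].astype(np.float32)); print(tag,zt,m.sum(),a.mean(0),r, 'eqdiam')
E
```

```text
side0 75.92743405259017 151 [575.97526467  -2.02907333  75.92743405] ((576.0865478515625, -1.806508183479309), 16.05541229248047) eqdiam
side1 75.80413121145477 172 [577.18700327  -3.38214507  75.80413121] ((577.3970947265625, -1.8771982192993164), 21.78282356262207) eqdiam
scene1 74.74513490079289 81 [ 5.75670018e+02 -4.16852014e-01  7.47451349e+01] ((576.536865234375, -0.7028144001960754), 14.713618278503418) eqdiam
```

```bash
python3 - <<'E'
from h import *
Rg=Rt(80.3,-3.3); M=Rg.as_matrix(); b=M@np.array([-1.35,.1,24])
T=np.array([576,-2,85.5])-b; print(T)
to([565,245,200],Rg); to(T+[0,0,100],Rg); to(T,Rg)
E
```

```text
[576.01644339  -2.10426111 109.53791504]
t 4.0 shift m [ 0.0113 -0.0003  0.0383] turn [ 3.58  2.91 -0.  ]
t 4.0 shift m [ 0.0224 -0.2474  0.0478] turn [ 3.58  2.91 -0.  ]
t 4.0 shift m [ 0.0224 -0.2474 -0.0522] turn [ 3.58  2.91 -0.  ]
```

Emit:
jog_arm(plan=[0.01, 0, 0.03, 3.6, 2.9, 0, 0.012, -0.02, 0.045, 3.6, 2.9, 0, 0.014, -0.06, 0.045, 3.6, 2.9, 0, 0.016, -0.1, 0.045, 3.6, 2.9, 0, 0.018, -0.14, 0.045, 3.6, 2.9, 0, 0.02, -0.18, 0.045, 3.6, 2.9, 0, 0.0224, -0.22, 0.045, 3.6, 2.9, 0, 0.0224, -0.2474, 0.035, 3.6, 2.9, 0, 0.0224, -0.2474, 0, 3.6, 2.9, 0, 0.0224, -0.2474, -0.03, 3.6, 2.9, 0, 0.0224, -0.2474, -0.052, 3.6, 2.9, 0, 0.0224, -0.2474, -0.052, 3.6, 2.9, 0, 0.0224, -0.2474, -0.052, 3.6, 2.9, 0, 0.0224, -0.2474, -0.052, 3.6, 2.9, 0])

```text
clock: 5.4
eef_pos: [577.2, -2.5, 111.1]
eef_rot: [3.142, -0.056, 2.971]
wrist_force: [-1.0, -0.6, 0.3]
finger_gap: 25.0
finger_force: 12.0
```

```bash
python3 - <<'E'
from h import *
s=manip.read_state(); print(s['eef_pos'],s['eef_rot'])
c,p,d=snap('side','side2'); c,p2,d=snap('scene','scene2')
vial('side2',s); vial('scene2',s)
cv2.imwrite('pics/s2.png',np.hstack([cv2.resize(p[110:230,260:380,::-1],(400,400)),cv2.resize(p2[150:270,270:390,::-1],(400,400))]))
E
```

```text
[577.2437689   -2.45759159 111.1437925 ] [ 3.14151691 -0.05558808  2.97123551]
side2 242 axis at tcp [-1.18  0.25] slope [0.077 0.019] z end [38.5 39.9]
scene2 206 axis at tcp [0.79 2.16] slope [-0.015 -0.07 ] z end [39.5 40. ]
```

View pics/s2.png

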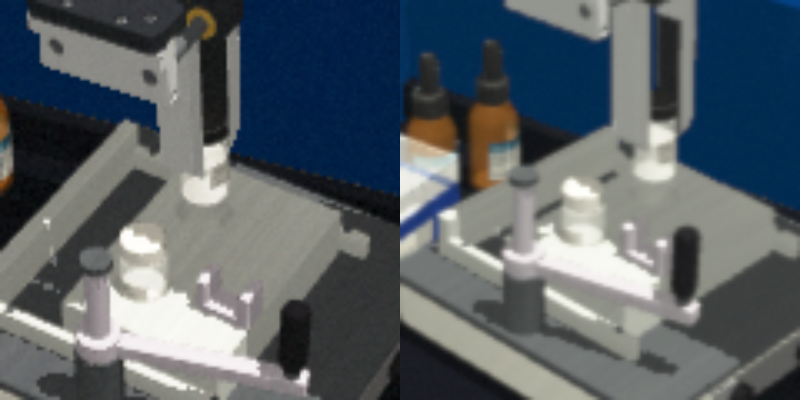

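The vial sits right above the hole in both views (left (205,180), right (655,150)). I refit it using only the part above the carrier.

```bash
sed -i 's/(t\[:,2\]<40)/(t[:,2]<21)/' h.py; python3 - <<'E'
from h import *
s=manip.read_state(); M=Q.from_euler('xyz',s['eef_rot']).as_matrix()
for t in ('side2','scene2'):
    f=vial(t,s); 
    for z in (10,22): print(z,s['eef_pos']+M@[f[0]+f[2]*z,f[1]+f[3]*z,z])
print(M[:,2])
E
```

```text
side2 122 axis at tcp [0.04 0.89] slope [-0.047 -0.034] z end [19.8 20.8]
10 [577.08570872  -2.06587114 100.8610195 ]
22 [576.91174487  -2.44775869  88.84824801]
scene2 110 axis at tcp [1.08 1.28] slope [-0.041  0.029] z end [20.2 20.9]
10 [576.17684364  -0.87100733 100.92242041]
22 [ 5.76057693e+02 -4.96213672e-01  8.89138107e+01]
[-0.05499553  0.00947532 -0.99844164]
```

Emit:
jog_arm(plan=[-0.0005, 0.0002, -0.004, 0, 0, 0, -0.0005, 0.0002, -0.008, 0, 0, 0, -0.0005, 0.0002, -0.012, 0, 0, 0, -0.0005, 0.0002, -0.015, 0, 0, 0, -0.0005, 0.0002, -0.018, 0, 0, 0, -0.0005, 0.0002, -0.021, 0, 0, 0, -0.0005, 0.0002, -0.024, 0, 0, 0, -0.0005, 0.0002, -0.026, 0, 0, 0, -0.0005, 0.0002, -0.026, 0, 0, 0, -0.0005, 0.0002, -0.026, 0, 0, 0])

```text
clock: 6.5
eef_pos: [575.8, -2.5, 83.1]
eef_rot: [-3.141, -0.059, 2.971]
wrist_force: [0.3, -0.7, -1.9]
finger_gap: 24.7
finger_force: 12.0
```

Emit:
jog_arm(plan=[0, 0, -0.001, 0, 0, 0, 0, 0, -0.002, 0, 0, 0, 0, 0, -0.003, 0, 0, 0, 0, 0, -0.003, 0, 0, 0, 0, 0, -0.003, 0, 0, 0])

```text
clock: 7.0
eef_pos: [576.0, -2.5, 80.4]
eef_rot: [-3.141, -0.058, 2.97]
wrist_force: [0.7, -0.2, -0.1]
finger_gap: 24.9
finger_force: 12.0
```

Emit:
jog_arm(plan=[0, 0, 0, 0, 0, 0, 0, 0, 0, 0, 0, 0, 0, 0, 0, 0, 0, 0, 0, 0, 0, 0, 0, 0, 0, 0, 0.01, 0, 0, 0, 0, 0, 0.03, 0, 0, 0, 0, 0, 0.06, 0, 0, 0, -0.03, 0.005, 0.09, 0, 0, 0, -0.08, 0.013, 0.1, 0, 0, 0, -0.12, 0.02, 0.1, 0, 0, 0, -0.12, 0.02, 0.1, 0, 0, 0, -0.12, 0.02, 0.1, 0, 0, 0], claw=0.045)

```text
clock: 8.2
eef_pos: [456.2, 17.5, 181.7]
eef_rot: [3.142, -0.056, 2.971]
wrist_force: [0.0, -0.2, -0.2]
finger_gap: 44.9
finger_force: 0.0
```

```bash
python3 - <<'E'
from h import *
s=manip.read_state(); print(s['clock'],s['eef_pos'],s['wrist_force'].round(1))
c,p,d=snap('side','side3')
P,p=cloud('side3')
for n,c0 in (('new',(576,-2.5)),('other',(587,59.5))):
    k=(np.hypot(P[...,0]-c0[0],P[...,1]-c0[1])<22)&(P[...,2]>98)&(P[...,2]<120); q=P[k]; print(n,k.sum(),q.mean(0).round(1),np.percentile(q[:,2],[5,50,95]).round(1))
k=(P[...,2]>73)&(P[...,2]<78); k[:140]=0;k[280:]=0;k[:,:230]=0;k[:,410:]=0; n,l,st,_=cv2.connectedComponentsWithStats(k.astype(np.uint8)); j=1+st[1:,4].argmax(); print(cv2.minAreaRect(P[l==j][:,:2].astype(np.float32)))
cv2.imwrite('pics/s3.png',cv2.resize(p[110:290,240:440,::-1],(600,540)))
E
```

```text
8.2 [456.22393911  17.51148503 181.70771233] [ 0.  -0.2 -0.2]
new 140 [573.4  -0.  104.6] [ 99.7 105.1 107.3]
other 150 [585.9  60.4 104.5] [ 99.9 105.1 107.2]
((562.9088745117188, 30.582229614257812), (132.7518310546875, 91.3454360961914), 79.93155670166016)
```

View pics/s3.png

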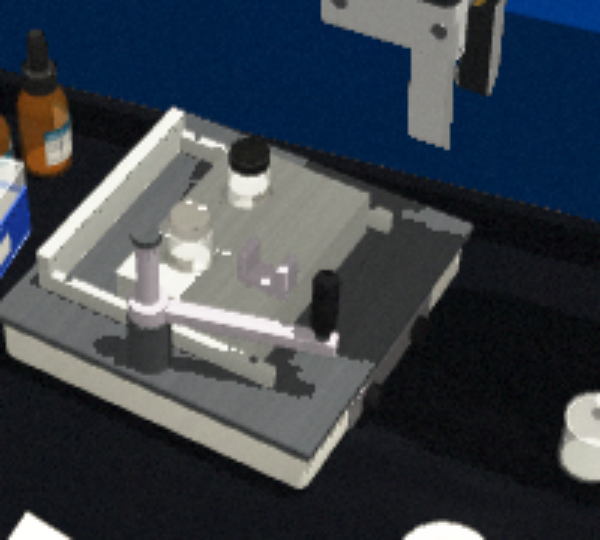

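Both vials are seated, with caps at the same height (105). Now I push the carrier with closed fingers.

```bash
cat >> h.py <<'E'
S=np.array([568,28.9,0]); ex=np.array([.9857,-.1685,0]); ey=np.array([.1685,.9857,0])
def sh(x,y,z): return S+x*ex+y*ey+[0,0,z]
def inv(p): p=np.array(p)-S; return p@ex,p@ey,p[2]
E
python3 -c "
from h import *
to(sh(-80,0,120),Rt(80.3));to(sh(-80,0,57),Rt(80.3)); to(sh(-60,0,57),Rt(80.3)); to(sh(-18,0,57),Rt(80.3))"
```

```text
t 8.25 shift m [ 0.0323  0.025  -0.0613] turn [-0.55 -3.18  0.1 ]
t 8.25 shift m [ 0.0323  0.025  -0.1243] turn [-0.55 -3.18  0.1 ]
t 8.25 shift m [ 0.0521  0.0216 -0.1243] turn [-0.55 -3.18  0.1 ]
t 8.25 shift m [ 0.0935  0.0146 -0.1243] turn [-0.55 -3.18  0.1 ]
```

Emit:
jog_arm(plan=[0.0323, 0.025, -0.03, -0.5, -3.2, 0, 0.0323, 0.025, -0.061, -0.5, -3.2, 0, 0.0323, 0.025, -0.09, -0.5, -3.2, 0, 0.0323, 0.025, -0.11, -0.5, -3.2, 0, 0.0323, 0.025, -0.124, -0.5, -3.2, 0, 0.0323, 0.025, -0.124, -0.5, -3.2, 0, 0.0323, 0.025, -0.124, -0.5, -3.2, 0, 0.04, 0.0237, -0.124, -0.5, -3.2, 0, 0.044, 0.023, -0.124, -0.5, -3.2, 0, 0.048, 0.0223, -0.124, -0.5, -3.2, 0, 0.052, 0.0216, -0.124, -0.5, -3.2, 0, 0.056, 0.0209, -0.124, -0.5, -3.2, 0, 0.06, 0.0203, -0.124, -0.5, -3.2, 0, 0.06, 0.0203, -0.124, -0.5, -3.2, 0], claw=0)

```text
clock: 9.65
eef_pos: [516.6, 37.7, 56.4]
eef_rot: [3.141, -0.001, 2.971]
wrist_force: [0.8, 0.8, -0.2]
finger_gap: 0.2
finger_force: 0.0
```

Emit:
jog_arm(plan=[0.003, -0.0005, 0, 0, 0, 0, 0.006, -0.001, 0, 0, 0, 0, 0.009, -0.0015, 0, 0, 0, 0, 0.012, -0.002, 0, 0, 0, 0, 0.015, -0.0025, 0, 0, 0, 0, 0.018, -0.003, 0, 0, 0, 0, 0.021, -0.0036, 0, 0, 0, 0, 0.024, -0.0041, 0, 0, 0, 0, 0.027, -0.0046, 0, 0, 0, 0, 0.029, -0.005, 0, 0, 0, 0, 0.029, -0.005, 0, 0, 0, 0])

```text
clock: 10.75
eef_pos: [545.5, 32.7, 56.5]
eef_rot: [3.141, -0.001, 2.97]
wrist_force: [0.5, -0.4, -0.3]
finger_gap: 0.5
finger_force: 0.0
```

```bash
cat > chk.py <<'E'
from h import *
import sys
t=sys.argv[1]
s=manip.read_state(); print(s['clock'],'tcp shaker',np.round(inv(s['eef_pos']),1),s['wrist_force'].round(1))
snap('side',t); P,p=cloud(t)
k=(P[...,2]>73.5)&(P[...,2]<78); k[:130]=0;k[280:]=0;k[:,:230]=0;k[:,410:]=0; n,l,st,_=cv2.connectedComponentsWithStats(k.astype(np.uint8)); j=1+st[1:,4].argmax(); q=P[l==j]; e=np.array([inv(a) for a in q]); print('carrier x range',np.percentile(e[:,0],[.5,99.5]),np.percentile(e[:,1],[.5,99.5]))
for c0 in ((18,-31),(18,31)):
    X=sh(0,0,0)
    g=(P-S)@np.stack([ex,ey],1); 
    k=(abs(g[...,1]-c0[1])<20)&(P[...,2]>98)&(P[...,2]<120)&(abs(g[...,0]-40)<45); print('cap',k.sum(),np.median(g[k],0).round(1),np.median(P[k][:,2]))
E
python3 chk.py side4
```

```text
10.75 tcp shaker [-22.8  -0.1  56.5] [ 0.5 -0.4 -0.3]
carrier x range [29.17943624 88.85703697] [-18.11857571  72.69973856]
cap 0 [nan nan] nan
cap 127 [50.4 36.7] 105.0534188214167
  return _methods._mean(a, axis=axis, dtype=dtype,
  ret = um.true_divide(
  ret = ret.dtype.type(ret / rcount)
```

Emit:
jog_arm(plan=[0.001, -0.0002, 0, 0, 0, 0, 0.002, -0.0003, 0, 0, 0, 0, 0.003, -0.0005, 0, 0, 0, 0, 0.004, -0.0007, 0, 0, 0, 0, 0.004, -0.0007, 0, 0, 0, 0, 0.004, -0.0007, 0, 0, 0, 0])

```text
clock: 11.4
eef_pos: [547.4, 32.3, 56.6]
eef_rot: [3.141, -0.006, 2.971]
wrist_force: [-17.7, 2.0, 14.7]
finger_gap: 0.7
finger_force: 9.0
```

Home: resistance at 18 N with the TCP stopped. Retract, rise and open.

Emit:
jog_arm(plan=[-0.01, 0.0017, 0, 0, 0, 0, -0.03, 0.005, 0, 0, 0, 0, -0.046, 0.008, 0.02, 0, 0, 0, -0.05, 0.01, 0.06, 0, 0, 0, -0.052, 0.02, 0.1, 0, 0, 0, -0.054, 0.045, 0.115, 0, 0, 0, -0.055, 0.074, 0.115, 0, 0, 0, -0.055, 0.074, 0.115, 0, 0, 0, -0.055, 0.074, 0.115, 0, 0, 0], claw=0.045)

```text
clock: 12.3
eef_pos: [494.0, 106.2, 171.3]
eef_rot: [3.141, -0.001, 2.972]
wrist_force: [-0.2, 0.2, -0.5]
finger_gap: 44.8
finger_force: 0.0
```

```bash
python3 chk.py side5 2>/dev/null; python3 - <<'E'
from h import *
s=manip.read_state(); print(s['eef_pos'],s['wrist_force'])
P,p=cloud('side5'); g=(P-S)@np.stack([ex,ey],1)
k=(abs(g[...,0]-5)<25)&(abs(g[...,1]-28)<20)&(P[...,2]>88)&(P[...,2]<100); q=g[k]; print('keeper',k.sum(),np.percentile(q,[2,98],axis=0),q.mean(0))
k=(np.hypot(P[...,0]-493,P[...,1]-107)<18)&(P[...,2]>102)&(P[...,2]<134)&(p.max(2)<90); q=P[k]; print('knob',k.sum(),q.mean(0),q.min(0),q.max(0))
# back stop front face/carrier back edge
c,pw,d=snap('wrist','w5'); W,pw=cloud('w5')
t=W.reshape(-1,3); k=(np.hypot(t[:,0]-493,t[:,1]-107)<18)&(t[:,2]>130)&(t[:,2]<142); print('knobtop wrist',k.sum(),t[k].mean(0) if k.sum() else 0)
cv2.imwrite('pics/v5.png',np.hstack([cv2.resize(p[120:280,230:390,::-1],(400,400)),cv2.resize(pw[:,:,::-1],(400,300)).repeat(1,0) if 0 else cv2.resize(pw[80:480,120:520,::-1],(400,400))]))
E
```

```text
12.3 tcp shaker [-86.   63.7 171.3] [-0.2  0.2 -0.5]
carrier x range [-10.38011707  88.52176157] [-62.97619527  68.64870885]
cap 50 [ 54.8 -20.6] 103.2792746711794
cap 151 [50.1 35.1] 105.12410967036885
[493.96573558 105.67604585 171.18278323] [ 0.11047844  0.3138218  -0.73401123]
keeper 95 [[-10.55154208  22.15220045]
 [ 19.93173089  38.46414501]] [ 4.33745918 31.76946584]
knob 126 [491.95466028 111.40929138 118.6174148 ] [486.36667792 104.77728901 102.23369758] [500.2917102  115.20530366 133.95381072]
knobtop wrist 403 [490.75465204 106.34815172 134.95205217]
```

View pics/v5.png

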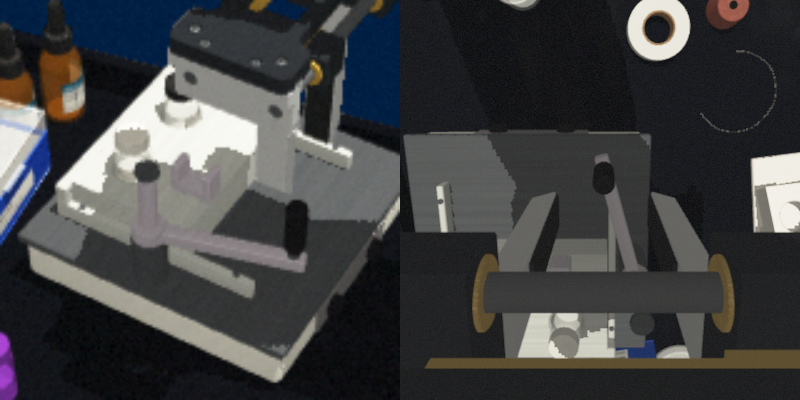

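The carrier is home with its front edge at x=-10.4, and the keeper is centred near x=5.5. The knob is at (492.7,106.5), 95 mm from the post as it should be. Descend and grip.

Emit:
jog_arm(plan=[-0.001, 0.0008, -0.025, 0, 0, 0, -0.001, 0.0008, -0.045, 0, 0, 0, -0.001, 0.0008, -0.06, 0, 0, 0, -0.001, 0.0008, -0.069, 0, 0, 0, -0.001, 0.0008, -0.069, 0, 0, 0, -0.001, 0.0008, -0.069, 0, 0, 0])

```text
clock: 13.0
eef_pos: [493.4, 106.6, 102.9]
eef_rot: [3.141, -0.001, 2.97]
wrist_force: [-0.9, 0.0, 0.3]
finger_gap: 45.1
finger_force: 0.0
```

Emit:
jog_arm(plan=[0, 0, 0, 0, 0, 0, 0, 0, 0, 0, 0, 0, 0, 0, 0, 0, 0, 0, 0, 0, 0, 0, 0, 0, 0, 0, 0, 0, 0, 0, 0, 0, 0, 0, 0, 0, 0, 0, 0, 0, 0, 0, 0, 0, 0, 0, 0, 0], claw=0.006, force=15)

```text
clock: 13.8
eef_pos: [493.1, 106.9, 102.5]
eef_rot: [3.141, -0.002, 2.971]
wrist_force: [-0.1, -0.2, 0.9]
finger_gap: 13.5
finger_force: 15.0
```

Emit:
jog_arm(plan=[0, 0, 0.005, 0, 0, 0, 0, 0, 0.01, 0, 0, 0, 0, 0, 0.015, 0, 0, 0, 0, 0, 0.02, 0, 0, 0, 0, 0, 0.025, 0, 0, 0, 0, 0, 0.028, 0, 0, 0, 0, 0, 0.028, 0, 0, 0, 0, 0, 0.028, 0, 0, 0])

```text
clock: 14.6
eef_pos: [493.1, 106.8, 130.4]
eef_rot: [3.141, -0.001, 2.97]
wrist_force: [2.8, -0.5, -0.9]
finger_gap: 13.7
finger_force: 15.0
```

```bash
python3 - <<'E'
from h import *
s=manip.read_state(); print(s['eef_pos'],s['wrist_force'],s['finger_gap'])
snap('side','side6'); P,p=cloud('side6'); g=(P-S)@np.stack([ex,ey],1)
# arm top height along arm
for r in (30,45,60,75):
    d=np.hypot(P[...,0]-588.1,P[...,1]-114.8); k=(abs(d-r)<4)&(P[...,2]>84)&(g[...,1]>70)&(P[...,0]<575)&(P[...,2]<135); print(r,k.sum(),np.percentile(P[k][:,2],[50,90]) if k.sum() else 0)
post=np.array([588.1,114.8]); d=s['eef_pos'][:2]-post; r=np.hypot(*d); a0=np.degrees(np.arctan2(d[1],d[0]))%360; print('r',r,'az',a0,'swing',np.radians(a0-170.3))
a1=260.3
for a in np.linspace(a0,a1,17)[1:]:
    q=post+r*np.array([np.cos(np.radians(a)),np.sin(np.radians(a))])-s['eef_pos'][:2]; print((q/1000).round(4).tolist(),end=' ')
E
```

```text
[493.11354281 106.84313791 130.42298493] [ 2.83281282 -0.53636235 -0.92334344] 13.690520489332913
30 43 [119.32053511 122.17989542]
45 45 [119.364536   121.53054924]
60 42 [119.98505488 122.02963363]
75 29 [115.99335202 120.7072152 ]
r 95.31914132901628 az 184.78839549623186 swing 0.2528702047403634
[0.001, -0.0078] [0.0026, -0.0155] [0.0048, -0.023] [0.0077, -0.0303] [0.0111, -0.0374] [0.0151, -0.0441] [0.0197, -0.0505] [0.0248, -0.0565] [0.0303, -0.0621] [0.0363, -0.0671] [0.0427, -0.0717] [0.0494, -0.0757] [0.0564, -0.0792] [0.0637, -0.0821] [0.0713, -0.0844] [0.0789, -0.086]
```

The arm is lifted (top at 120, up 28). Swing now.

Emit:
jog_arm(plan=[0.001, -0.0078, 0, 0, 0, 0, 0.0026, -0.0155, 0, 0, 0, 0, 0.0048, -0.023, 0, 0, 0, 0, 0.0077, -0.0303, 0, 0, 0, 0, 0.0111, -0.0374, 0, 0, 0, 0, 0.0151, -0.0441, 0, 0, 0, 0, 0.0197, -0.0505, 0, 0, 0, 0, 0.0248, -0.0565, 0, 0, 0, 0, 0.0303, -0.0621, 0, 0, 0, 0, 0.0363, -0.0671, 0, 0, 0, 0, 0.0427, -0.0717, 0, 0, 0, 0, 0.0494, -0.0757, 0, 0, 0, 0, 0.0564, -0.0792, 0, 0, 0, 0, 0.0637, -0.0821, 0, 0, 0, 0, 0.0713, -0.0844, 0, 0, 0, 0, 0.0789, -0.086, 0, 0, 0, 0, 0.0789, -0.086, 0, 0, 0, 0, 0.0789, -0.086, 0, 0, 0, 0])

```text
clock: 16.45
eef_pos: [572.0, 21.0, 130.3]
eef_rot: [3.141, -0.002, 2.971]
wrist_force: [0.9, 3.7, -1.9]
finger_gap: 13.3
finger_force: 15.0
```

```bash
python3 - <<'E'
from h import *
s=manip.read_state(); print(s['eef_pos'],s['wrist_force'],np.round(inv(s['eef_pos']),1))
c,p,d=snap('side','side7'); c,p2,d=snap('scene','scene7')
P,_=cloud('side7'); g=(P-S)@np.stack([ex,ey],1)
for y in (15,28,45,60):
    k=(abs(g[...,1]-y)<3)&(P[...,2]>112)&(P[...,2]<126)&(abs(g[...,0]-5)<15); print(y,k.sum(),np.percentile(g[k][:,0],[3,97]) if k.sum() else 0)
cv2.imwrite('pics/s7.png',np.hstack([cv2.resize(p[120:260,240:380,::-1],(400,400)),cv2.resize(p2[150:270,270:390,::-1],(400,400))]))
E
```

```text
[572.03165922  21.00640181 130.32901937] [ 0.90035807  3.70211424 -1.9090111 ] [  5.3  -7.1 130.3]
15 22 [ 0.66315714 10.26935358]
28 24 [0.44737077 9.93502616]
45 22 [0.51554569 9.84228794]
60 23 [-0.23097454  9.83313307]
```

View pics/s7.png

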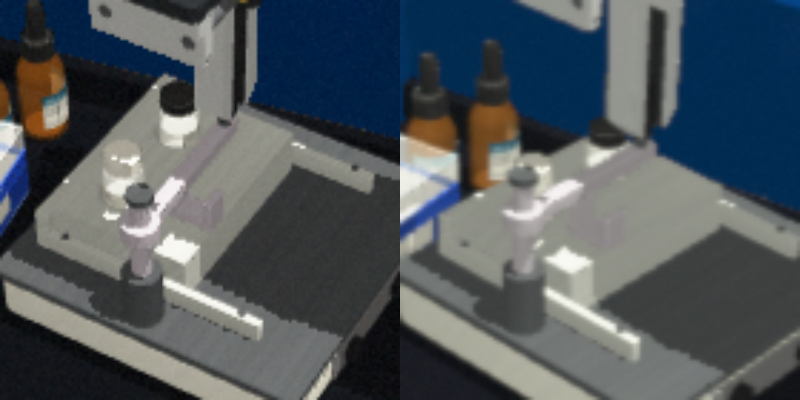

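The arm is over the keeper, centred at x=5.2. Lower 28 mm.

Emit:
jog_arm(plan=[0, 0, -0.004, 0, 0, 0, 0, 0, -0.008, 0, 0, 0, 0, 0, -0.012, 0, 0, 0, 0, 0, -0.016, 0, 0, 0, 0, 0, -0.02, 0, 0, 0, 0, 0, -0.024, 0, 0, 0, 0, 0, -0.0265, 0, 0, 0, 0, 0, -0.0265, 0, 0, 0, 0, 0, -0.0265, 0, 0, 0])

```text
clock: 17.45
eef_pos: [571.9, 21.0, 103.7]
eef_rot: [3.141, -0.002, 2.971]
wrist_force: [-0.1, 4.5, -1.7]
finger_gap: 13.6
finger_force: 15.0
```

Emit:
jog_arm(plan=[0, 0, 0, 0, 0, 0, 0, 0, 0, 0, 0, 0, 0, 0, 0, 0, 0, 0, 0, 0, 0, 0, 0, 0, 0, 0, 0, 0, 0, 0, 0, 0, 0.015, 0, 0, 0, 0, 0, 0.035, 0, 0, 0, 0, 0, 0.07, 0, 0, 0, -0.03, 0.005, 0.1, 0, 0, 0, -0.08, 0.013, 0.12, 0, 0, 0, -0.12, 0.02, 0.12, 0, 0, 0, -0.12, 0.02, 0.12, 0, 0, 0, -0.12, 0.02, 0.12, 0, 0, 0], claw=0.032)

```text
clock: 18.75
eef_pos: [452.0, 40.9, 224.7]
eef_rot: [3.141, 0.0, 2.971]
wrist_force: [0.5, -0.7, 0.4]
finger_gap: 32.2
finger_force: 0.0
```

```bash
python3 chk.py side8 2>/dev/null; python3 - <<'E'
from h import *
p=np.load('pics/side8.npz')['p']; P,_=cloud('side8'); g=(P-S)@np.stack([ex,ey],1)
for y in (15,28,45,60):
    k=(abs(g[...,1]-y)<3)&(P[...,2]>84)&(P[...,2]<110)&(abs(g[...,0]-5)<5); print(y,k.sum(),np.percentile(P[k][:,2],[10,50,90]).round(1) if k.sum() else 0)
cv2.imwrite('pics/s8.png',cv2.resize(p[120:260,240:380,::-1],(560,560)))
E
```

```text
18.75 tcp shaker [-116.4   -7.7  224.7] [ 0.5 -0.7  0.4]
carrier x range [19.56306991 87.66348459] [-61.53873747  49.36510846]
cap 128 [ 50.2 -26.2] 105.05793968784275
cap 151 [50.5 35.7] 105.02596456704623
15 16 [90.7 92.6 94.3]
28 18 [87.9 92.7 94.2]
45 19 [88.2 91.9 93.3]
60 21 [88.3 92.3 94. ]
```

View pics/s8.png

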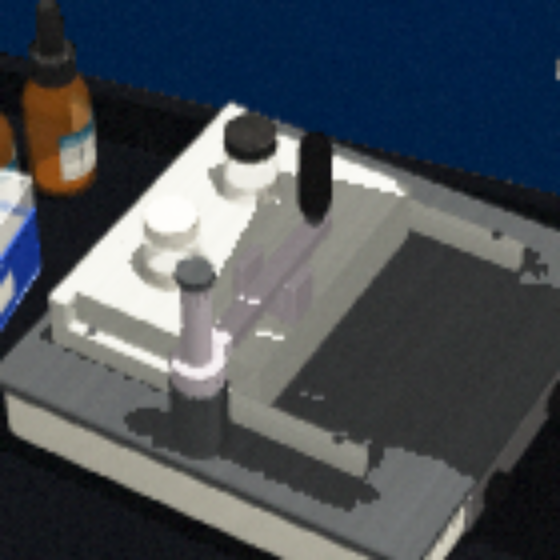

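The arm lies in the notch with its top at 92 (fully down). Both vials are seated with caps at 105, and the carrier is against the stop.

```bash
python3 -c "
from cell import manip
print(manip.sign_off())"
```

```text
the job is handed in; nothing more can be done
None
```

The job is handed in with no verdict returned: the vial is seated in the free hole, the carrier is home against the stop, the latch arm lies fully down in the keeper's notch, and the other vial is still seated.

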